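# Park the slide's spring plunger and draw the stone carriage out to its loading stop

## Task

The carriage with the stone ball is locked at the polishing end of its slide by a spring plunger. Pull the plunger's T-handle up, twist it clockwise and let it down into its rest notch so that it stays up by itself when you let go; then draw the carriage by its black hand knob along the rods until it rests against the clamp collar. Work by feel with a light hand, never forcing the plunger or the carriage, keep the ball in its ring, and leave the things lying around the slide where they are.

Things in the scene. Friction and masses are not known exactly. Their poses are not given: they have to be found in the camera images.
- slide_base: the bolted-down slide: steel base plate 132 x 360 x 8 mm, two guide rods (12 mm thick, 64 mm apart), end blocks 38 mm high. Origin on the bench, midway between the rods, straight under the ball while the carriage is locked. y runs along the rods to the plunger end (plate from y = -0.230 to +0.130), x across them to the bracket's post, away from the robot
- t_bar (a point): centre of the plunger's black T-handle: a level bar 50 mm long, 14 thick, 20 tall; x along the bar, z up. Locked: 135 mm over the bench at x = 0, y = +0.095 of slide_base, at any yaw within 0.5 rad of it. Below it a sleeve 32 mm across, top at most 110 mm over the bench. It only moves up and down and turns about the upright axis
- t_twist (a joint): turn of the T-handle: 0 locked, growing clockwise seen from above; 1.22 rad (70 degrees) in the rest notch. It turns only while lifted clear of its slot, and only clockwise, until a shoulder stops it some 6 degrees past the notch. Let down at the notch (1.5 mm play each side) it drops 3 mm and stays; let down earlier it stands unsecured on the flat, or springs home
- plunger_rod: the plunger's rod with the T-handle; origin on its axis, 75 mm below the bar's centre; it rises but does not turn. Spring and weight: about 5 N at the bottom, 0.12 N more per mm. Its 5 mm cross pin, in line with the bar, clears the slot after a lift of 10 to 22 mm, different each time and not measured, as the sleeve is screwed in more or less; a hard stop ends the pull only 1.8 mm above that
- plunger: the plunger's seat on the bracket: hexagon lock nut, 37 mm across the corners, with the steel sleeve screwed in it. Origin on the plunger's axis at the foot of the nut, 60 mm over the bench, whatever the sleeve's depth; x along the locked T-bar. The sleeve has a deep slot for the cross pin, a flat land and the rest notch. Pin, slot and pull stop are light parts: beyond the spring, over about 10 N on them is forcing
- carriage: the carriage: aluminium plate 92 x 147 mm, top 42 mm over the bench, running on the two rods, with a tongue in which the plunger's foot stands 5 mm deep while locked. Axes and, while locked, origin as slide_base. It slides along -y by 65 to 95 mm until its front meets the collar, against 2 to 4 N of friction, and stays where it is left
- carriage_knob (a point): grip centre of the carriage's upright black hand knob: a round grip 24 mm across, from 80 to 114 mm over the bench, this point at 98 mm; at x = 0, y = -0.076 of the carriage. Axes as the carriage
- carriage_front (a point): middle of the front face of the carriage's bearing block on the rod nearer the robot: the face that meets the clamp collar
- stop_collar: the fixed clamp collar, a steel ring 25 mm across and 12 mm wide with a thumb screw, on the rod nearer the robot. Origin on the rod's axis in the face towards the carriage; axes as slide_base, so y of carriage_front in this frame is the gap left
- nest_centre (a point): where the ball's centre stands while it sits in its ring (a pipe ring 48 mm across, 23 mm high, on the carriage), 92 mm over the bench
- stone_centre (a point): centre of the dark polished stone ball, 68 mm across, 0.3 to 0.65 kg, resting loose in the ring; its top is 126 mm over the bench
- spanner: open-ended steel spanner, 188 mm long, lying in front of the slide; a bystander
- nut_a: hexagon nut, 25 mm, lying in front of the slide; a bystander
- nut_b: hexagon nut, 25 mm, beside the other one; a bystander
- screwdriver: screwdriver, 194 mm long, beyond the loading end of the slide; a bystander
- brush: flat brush, 171 mm long, behind the slide; a bystander
- compound_bar: bar of polishing compound, 90 x 36 x 30 mm, in front of the plunger end; a bystander
- arbor: short steel arbor, 84 mm long, in front of the loading end; a bystander
Mind the look-alikes: they are no part of the job. Leave any blue or pink look-alike of the part that bears stone_centre alone.

How it is judged:
On the way, in this order (a step that is already met when the one before it is completed fails the run):
1. the T-handle rests in its rest notch by itself, let go, with the carriage still at the polishing end (z of t_bar in the frame of slide_base above 0.14 m and value of joint t_twist between 1.05 and 1.4 rad and contact force between the fingers and plunger_rod below 0.3 N and y of carriage in the frame of slide_base above -0.006 m), for 0.3 s.
2. the carriage is against the clamp collar, the plunger still parked (z of t_bar in the frame of slide_base above 0.14 m and value of joint t_twist between 1.05 and 1.4 rad and y of carriage_front in the frame of stop_collar between -0.004 and 0.002 m and distance between stone_centre and nest_centre below 0.01 m), for 0.2 s.
At the end, for the whole second after the job is handed in: The T-handle stands in its rest notch (at least 5 mm above its locked height, turned 1.05 to 1.40 rad), the carriage rests within 2 mm of the clamp collar and is still, and the ball's centre is within 10 mm of its place in the ring (all of step 2 and linear speed of carriage below 0.01 m/s); the robot touches nothing.
It fails at once if the plunger is forced: its rod or cross pin presses on its sleeve or pull stop with over 14 N (contact force between plunger_rod and plunger above 14 N).
It fails at once if the carriage is dragged or jammed against the plunger's foot with over 40 N (contact force between carriage and plunger_rod above 40 N).
It fails at once if the carriage is driven against the clamp collar with over 25 N (contact force between carriage and stop_collar above 25 N).
It fails at once if the ball leaves its ring (its centre more than 15 mm from its place) (distance between stone_centre and nest_centre above 0.015 m).
It fails at once if a thing lying around the slide is moved more than 30 mm (distance of any of spanner, nut_a, nut_b, screwdriver, brush, compound_bar, arbor from where it was at the start of the episode above 0.03 m).
It also fails if it takes over 58 s, if anything falls off the work surface, if the arm or the gripper's body presses on something with over 40 N, if the wrist force passes 120 N, or if a joint passes its speed limit or range.

## Robot

A 6-joint arm with a two-finger parallel gripper is mounted at the origin on a cart in front of the work surface, level with it; the furniture and walls round the work are solid. World frame = base frame: x ahead of the robot, y to its left, z up, the work surface at z = 0. Lengths are in m, angles in rad, forces in N, time in s.
With the tool pointing down it reaches from about 0.35 to 0.95 m from the base axis. Payload 17.4 kg.
Tool frame: the origin (TCP) lies midway between the tips of the shut fingers; the grasp point (between the pads) lies pinch_z behind it (pinch_z is the distance from the TCP to the grasp point, in m); z points along the fingers, y is the direction in which the jaws open and shut (so a half turn about z gives the same grasp; the last joint's range is limited). The gripper opens to 93 mm and grips with 3 to 60 N. Pads are 15 mm wide; open, the fingers measure 128 mm over their backs; the gripper's body (75 mm by 188 mm) begins 65 mm behind the grasp point.
Start: joints at [-1.169, 0.116, 1.442, -0, 1.584, -0.038], TCP at [0.287, -0.611, 0.219] pointing down, gripper open.
Joint ranges: [-2.83, 2.83], [-0.83, 2.19], [0.07, 2.5], [-1.14, 4.28], [0.01, 3], [-2.97, 2.97]. Speed limits (rad/s): [1.89, 1.89, 2.22, 3.14, 3.14, 3.14].

## Interface

Orientations are given as a 3x3 rotation matrix whose columns are the frame's x, y, z axes.
In Python, from workcell import * gives the robot as it stands.
- The arm moves only by the tool apply_moves, never from a script. Its argument "steps" is a list of rows, each a list of 2 entries, a list of its own where there are three numbers: the shift along the tool's x, y, z in cm, then the turn about the tool's z in degrees. In form: [[[x, y, z], roll], ...]. A call has 1 to 10 rows; each row is the pose to reach, as a shift and turn from the pose measured when the call began, along the tool's axes at that moment; what a row does not reach only later rows make up. A row lasts 1/12 s, in which the tool goes at most 41.7 mm and 7.16 degrees, less where a joint would pass 70% of its speed; a pose out of reach is approached as far as the arm can. A call with a gripper value outside its range is refused whole. "gripper" is the closure, from -1 (fully open) to 1 (shut), set as the call begins (left out, the last holds). The fingers move at their own pace and stop on an object; the grip force is fixed at half the most. Time passes only in rows, so rows that repeat a pose let the fingers close. It gives the time, the measured TCP pose, the force and the opening at its end, in the units of the state.
- observe(): the state, without advancing time (a new reading comes with each control period).
- capture(name): name is "side" or "top"; returns the picture (384x512x3 uint8, red, green, blue); there is no depth.
- camera_params(name): a dict with "K" (3x3 intrinsics, pixels), "extrinsics" (4x4, takes a point from camera to world coordinates). Camera axes: x right, y up, looking along -z (the intrinsics and any distortion apply to the point x, -y, -z); pixel columns grow to the right and rows downward; lengths in m; the calibration is good to about 2 mm. A picture is of the moment at which its call begins. camera_params takes no time and is no camera call.
- finish_job(): hands the job in, once; it reports no verdict.
The state is a dict: "clock": time; "qpos": joint angles; "qd": joint speeds; "tau": joint torques, N m; "tcp_pos": TCP position; "ee_rot": TCP orientation; "force": force on the tool from outside, world axes, zero at the start; "ft_torque": the same for the moment, N m; "grip_width": finger opening in m.
Only numpy, scipy, OpenCV 4.12 (cv2) and the standard library are available. Lean on these libraries where they do the work, as an engineer would, in place of code of your own. Each camera call takes 0.05 s, during which the arm holds its last target. There are 200 camera calls.

## Working session

There is one attempt and no reset: what is moved stays moved. The work goes in short steps, Python scripts to look and compute and a tool call to move; the robot and the scene stay as the last step left them, time stands still between calls to the robot, and variables do not carry over. Pictures are saved under pics/ and viewed, on a budget of 10 in all, crops included, one or two more only if the job needs it, and the job is handed in when it is done.

Besides the shell and the picture viewer there is one more tool, called in YAML: its name, and indented under it one key for each argument. apply_moves: Moves the arm, as the interface text tells. Its arguments: {"type":"object","properties":{"steps":{"type":"array"},"gripper":{"type":"number"}},"required":["steps"]}

```bash
mkdir -p pics; ls
python3 - <<'E'
from workcell import *
import cv2
s=observe();print(s)
for n in("side","top"):
    im=capture(n);cv2.imwrite(f"pics/{n}0.png",im[:,:,::-1])
    p=camera_params(n);print(n,p)
E
```

```text
pics
{'clock': 0.0, 'qpos': array([-1.16882088e+00,  1.16498591e-01,  1.44224485e+00, -3.84172482e-05,
        1.58399065e+00, -3.77611724e-02]), 'qd': array([ 4.20374884e-04,  5.15056164e-04, -7.02138618e-05,  3.81190072e-04,
       -1.49759595e-03,  5.60020311e-04]), 'tau': array([-1.78060065e-03, -7.21273255e+01, -6.22615957e+01,  7.78888981e-02,
        2.37373839e-02, -8.78329456e-05]), 'tcp_pos': array([ 0.28727736, -0.61060181,  0.21790935]), 'ee_rot': array([[ 9.04864026e-01,  4.25700438e-01, -4.81924556e-04],
       [ 4.25700710e-01, -9.04863433e-01,  1.03542436e-03],
       [ 4.70469669e-06, -1.14207388e-03, -9.99999348e-01]]), 'force': array([-0.38436852,  0.48906413,  0.3927352 ]), 'ft_torque': array([-0.01105097, -0.02333409, -0.01108824]), 'grip_width': 0.09306227692822602}
side {'K': array([[391.08958266,   0.        , 250.15267277],
       [  0.        , 391.08958266, 188.10855322],
       [  0.        ,   0.        ,   1.        ]]), 'extrinsics': array([[ 0.99655555,  0.04568552, -0.06920885,  0.46300288],
       [-0.08271352,  0.60755753, -0.78995717, -0.73590792],
       [ 0.00595875,  0.79296071,  0.60924364,  0.62785647],
       [ 0.        ,  0.        ,  0.        ,  1.        ]])}
top {'K': array([[499.4041845 ,   0.        , 261.41379486],
       [  0.        , 499.4041845 , 183.43801769],
       [  0.        ,   0.        ,   1.        ]]), 'extrinsics': array([[-0.01027778,  0.98831435, -0.15208258,  0.31020235],
       [-0.99988413, -0.01186549, -0.0095359 , -0.06752401],
       [-0.011229  ,  0.15196695,  0.98832179,  1.48674518],
       [ 0.        ,  0.        ,  0.        ,  1.        ]])}
```

View pics/side0.png

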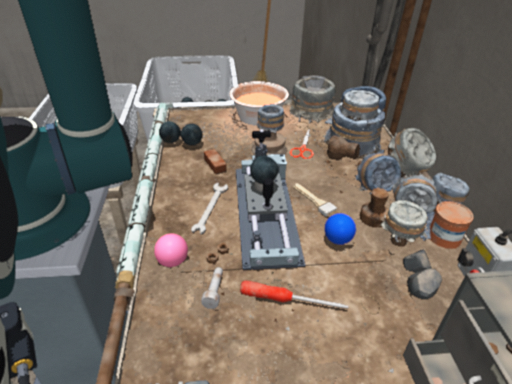

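View pics/top0.png

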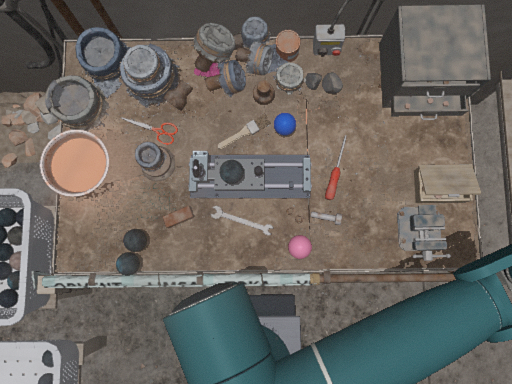

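The side view shows the slide at x 238-300, y 130-268, with the ball at (264,172), the T-handle near (262,135) and the knob near (268,200). In the top view the slide spans u 190-311, v 150-198. The ball is at (232,172), the plunger near (198,172) and the knob near (258,172).

Things that could be taken for the ball: blue (285,124), pink (300,247) and the dark balls at (135,240) and (128,263). I choose the dark one on the slide.

```bash
cat > h.py <<'E'
import numpy as np, cv2
from workcell import *
def ray(n,u,v):
    p=camera_params(n);K=p["K"];E=p["extrinsics"]
    d=np.linalg.solve(K,[u,v,1.]);d=E[:3,:3]@(d*[1,-1,-1]);return E[:3,3],d
def onz(n,u,v,z):
    o,d=ray(n,u,v);return o+d*(z-o[2])/d[2]
def proj(n,P):
    p=camera_params(n);E=p["extrinsics"];c=E[:3,:3].T@(np.asarray(P)-E[:3,3]);q=p["K"]@(c*[1,-1,-1]);return q[:2]/q[2]
E
python3 - <<'E'
from h import *
t=cv2.imread("pics/top0.png");s=cv2.imread("pics/side0.png")
a=cv2.resize(t[142:206,180:320],None,fx=5.5,fy=5.5,interpolation=cv2.INTER_CUBIC)
cv2.imwrite("pics/c1.png",a)
b=cv2.resize(s[120:220,225:315],None,fx=5.8,fy=5.8,interpolation=cv2.INTER_CUBIC)
cv2.imwrite("pics/c2.png",b)
E
```

```text
(no output)
```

View pics/c1.png

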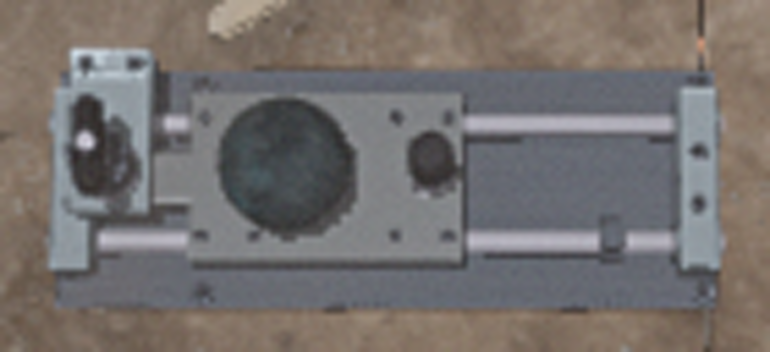

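View pics/c2.png

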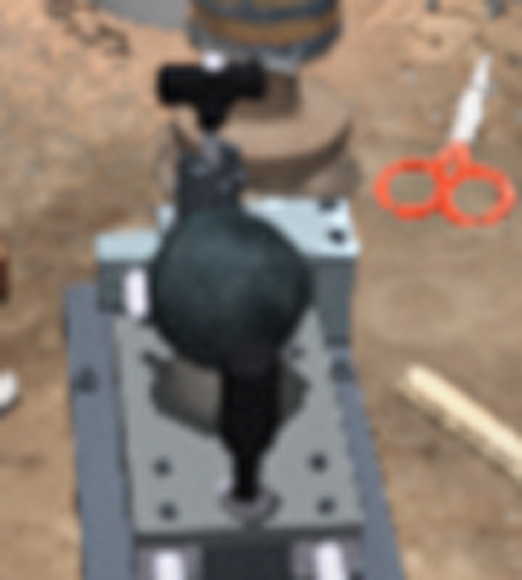

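The crops show the T-bar near (196,168) in the top view and (261,134) in the side view, nearly across the rods. The ball sits in its ring, the knob is near (258.5,170.5) and the collar near (291,185). Next I measure with masks.

Run:
```python
from h import *
t=cv2.imread("pics/top0.png");s=cv2.imread("pics/side0.png")
def blob(img,x0,y0,x1,y1,th,f=6):
    c=cv2.resize(cv2.cvtColor(img[y0:y1,x0:x1],6),None,fx=f,fy=f,interpolation=cv2.INTER_CUBIC)
    m=(c<th).astype('uint8');n,l,st,ce=cv2.connectedComponentsWithStats(m)
    i=1+st[1:,4].argmax();k=cv2.findContours((l==i).astype('uint8'),0,1)[0][0]
    g=lambda p:(np.array(p)+.5)/f-.5+[x0,y0]
    r=cv2.minAreaRect(k);return g(ce[i]),g(r[0]),np.array(r[1])/f,r[2],g(cv2.boxPoints(r))
for th in(35,45,55):
  c,r,wh,a,b=blob(t,191,156,206,182,th);print("bar top",th,c,r,wh,a,onz("top",*r,.143))
  c,r,wh,a,b=blob(s,250,128,275,139,th);print("bar side",c,r,wh,a)
  k=blob(t,252,163,266,179,th);print("knob",k[1],k[2],onz("top",*k[1],.112))
c=blob(t,216,155,250,190,80);print("ball",c[1],c[2],onz("top",*c[1],.092))
f=lambda x,y:(180+x/5.5-.4,142+y/5.5-.4)
for n,p,z in[("plate far+ ",(62,70),.008),("far-",(717,72),.008),("near+",(55,305),.008),("near-",(717,308),.008),("rodfar a",(465,124),.03),("rodfar b",(680,124),.03),("rodnear a",(465,241),.03),("rodnear b",(680,241),.03),("rodnear c",(98,241),.03),("collar face",(601,235),.03),("carr corner",(192,93),.042),("c",(463,95),.042),("c",(463,265),.042),("c",(192,265),.042)]:print(n,onz("top",*f(*p),z).round(4))
```

```text
Traceback (most recent call last):
ValueError: attempt to get argmax of an empty sequence
```

Run:
```python
from h import *
t=cv2.imread("pics/top0.png");s=cv2.imread("pics/side0.png")
g=cv2.cvtColor(t,6);print(g[156:184,190:208]);print(cv2.cvtColor(s,6)[126:146,248:276])
f=lambda x,y:(180+x/5.5-.4,142+y/5.5-.4)
for n,p,z in[("plate far+ ",(62,70),.008),("far-",(717,72),.008),("near+",(55,305),.008),("near-",(717,308),.008),("rodfar a",(465,124),.03),("rodfar b",(680,124),.03),("rodnear a",(465,241),.03),("rodnear b",(680,241),.03),("rodnear c",(98,241),.03),("collar face",(601,235),.03),("carr corner",(192,93),.042),("c",(463,95),.042),("c",(463,265),.042),("c",(192,265),.042),("ball",(287,165),.1),("knob",(432,157),.112),("bar",(87,145),.143)]:print(n,onz("top",*f(*p),z).round(4))
```

```text
[[130 112 112 166 160 160 171 166 168 167 166 169 171 168 157 170 158 114]
 [134 122 117 157 154 155 155 153 150 151 153 150 151 152 154 158 155 111]
 [161 161 157 158 153 152 150 151 152 154 151 152 152 150 154 153 155 112]
 [154 154 147 150 105  78  87 132 154 157 152 152 151 152 154 153 155 108]
 [150 154 143 125  65  53  55  62 105 154 156 154 152 152 151 157 154 106]
 [151 152 119  79  53  55  53  45  82 158 160 153 155 151 152 155 152 104]
 [148 151 118  74  56  58  51  48  80 160 153 150 154 149 153 156 158 100]
 [150 151 121  78  51  57  52  48  80 149 103 106 147 152 153 153 156 103]
 [152 149 122  74  53  56  53  49  52  94  85  82 103 147 151 155 157 104]
 [155 153 122  72  69  94  65  51  49  81  91  90  85 109 153 159 156  99]
 [155 156 124  83 141 185 135  58  49  68  64  69  85  97 154 157 157  93]
 [156 151 126 105 186 193 188  97  49  64  57  64  84 102 158 157 154  89]
 [152 132  92  90 159 187 184  80  47  68  61  59  86  89 151 157 154  89]
 [152 132  81  54  74 100  77  53  53  65  60  68  91  81 116 155 150  84]
 [157 140 102  47  53  65  52  48  50  72  62  64 
[... 3183 characters left out ...]
150 158 158 160 161 160 160 158 155 153]
 [135 137 144 139 124 111 107  89  68  70  78  95 111 116  98  73  79  98
  124 151 156 156 160 159 158 154 151 148]]
plate far+  [0.6295 0.1594 0.008 ]
far- [ 0.6238 -0.2007  0.008 ]
near+ [0.4992 0.1618 0.008 ]
near- [ 0.4933 -0.1975  0.008 ]
rodfar a [ 0.5922 -0.0622  0.03  ]
rodfar b [ 0.5908 -0.1781  0.03  ]
rodnear a [ 0.5284 -0.0615  0.03  ]
rodnear b [ 0.527  -0.1767  0.03  ]
rodnear c [0.5307 0.1356 0.03  ]
collar face [ 0.5307 -0.1344  0.03  ]
carr corner [0.6087 0.0842 0.042 ]
c [ 0.6057 -0.0613  0.042 ]
c [ 0.5137 -0.0603  0.042 ]
c [0.5154 0.0838 0.042 ]
ball [0.5584 0.0291 0.1   ]
knob [ 0.5595 -0.0455  0.112 ]
bar [0.562  0.1258 0.143 ]
```

Run:
```python
from h import *
import workcell;print([ (n,getattr(workcell,n)) for n in dir(workcell) if 'pinch' in n.lower()])
def tri(a,b):
    (o1,d1),(o2,d2)=ray("top",*a),ray("side",*b)
    A=np.c_[d1,-d2];k=np.linalg.lstsq(A,o2-o1,rcond=None)[0]
    p,q=o1+k[0]*d1,o2+k[1]*d2;return (p+q)/2,np.linalg.norm(p-q)
print("dot",tri((195,167),(261.1,130)))
print("knob top",onz("top",258.2,170.2,.114))
c=np.array([.5632,.1257,.135])
for yaw in(-.1,-.05,0,.05,.1,.15):
    x=np.array([np.cos(yaw),np.sin(yaw),0])
    L,R=proj("side",c-.025*x),proj("side",c+.025*x);T,B=proj("top",c+.025*x),proj("top",c-.025*x)
    print(yaw,"side",L.round(2),R.round(2),"slope14",((R-L)[1]/(R-L)[0]*13).round(2),"top",T.round(2),B.round(2))
    yy=np.array([-x[1],x[0],0]);zz=np.array([0,0,.01])
    print("   top edges: left(top,+y) ",[proj("top",c+zz+.007*yy+s*.015*x).round(2) for s in(1,-1)],"right(bottom,-y)",[proj("top",c-zz-.007*yy+s*.015*x).round(2) for s in(1,-1)])
```

```text
[('pinch_z', 0.0188)]
dot (array([0.56471597, 0.12667808, 0.14510989]), np.float64(0.000742340865666266))
knob top [ 0.55895172 -0.04568791  0.114     ]
-0.1 side [250.41 133.64] [270.21 133.91] slope14 0.18 top [196.86 159.21] [194.88 176.99]
   top edges: left(top,+y)  [array([193.42, 161.83]), array([192.21, 172.57])] right(bottom,-y) [array([199.47, 163.66]), array([198.3 , 174.26])]
-0.05 side [250.42 133.89] [270.18 133.67] slope14 -0.15 top [196.41 159.19] [195.33 177.02]
   top edges: left(top,+y)  [array([193.14, 161.94]), array([192.47, 172.71])] right(bottom,-y) [array([199.21, 163.52]), array([198.58, 174.15])]
0 side [250.44 134.13] [270.14 133.42] slope14 -0.47 top [195.96 159.18] [195.78 177.03]
   top edges: left(top,+y)  [array([192.86, 162.06]), array([192.74, 172.84])] right(bottom,-y) [array([198.95, 163.4 ]), array([198.85, 174.03])]
0.05 side [250.5  134.38] [270.06 133.17] slope14 -0.8 top [195.51 159.2 ] [196.24 177.01]
   top edges: left(top,+y)  [array([192.59, 162.2 ]), array([193.02, 172.96])] right(bottom,-y) [array([198.67, 163.28]), array([199.12, 173.9 ])]
0.1 side [250.58 134.63] [269.97 132.93] slope14 -1.14 top [195.06 159.24] [196.69 176.97]
   top edges: left(top,+y)  [array([192.32, 162.34]), array([193.3 , 173.06])] right(bottom,-y) [array([198.4 , 163.18]), array([199.38, 173.75])]
0.15 side [250.68 134.87] [269.84 132.69] slope14 -1.48 top [194.61 159.3 ] [197.14 176.91]
   top edges: left(top,+y)  [array([192.07, 162.51]), array([193.59, 173.15])] right(bottom,-y) [array([198.11, 163.1 ]), array([199.63, 173.59])]
```

apply_moves:
  steps:
    - [[2.8, -2.7, 0], -7]
    - [[5.6, -5.4, 0], -14]
    - [[8.4, -8.1, 0], -21]
    - [[11.2, -10.8, 0], -28]
    - [[14, -13.5, 0], -35]
    - [[16.8, -16.2, 0], -42]
    - [[19.6, -18.9, 0], -49]
    - [[22.4, -21.6, 0], -56]
    - [[25.2, -24.3, 0], -63]
    - [[28, -27, 0], -70]
  gripper: 0.14

```text
clock: 0.93
tcp_pos: [0.4258, -0.2453, 0.2182]
ee_rot: [[-0.096, 0.995, -0.0], [0.995, 0.096, 0.001], [0.001, -0.0, -1.0]]
force: [0.4, -1.0, 0.3]
grip_width: 0.0401
```

```bash
cat >> h.py <<'E'
def go(x,y,z,yaw):
    "tool shift (cm) and roll (deg) to TCP x,y,z with tool-x at yaw deg"
    s=observe();R=s["ee_rot"];d=R.T@(np.array([x,y,z])-s["tcp_pos"])*100
    a=np.degrees(np.arctan2(R[1,0],R[0,0]));r=-((yaw-a+180)%360-180)
    print("t",s["clock"],"tcp",s["tcp_pos"].round(4),"yaw",a.round(2),"q6",s["qpos"][5].round(2),"F",s["force"].round(2),"M",s["ft_torque"].round(3),"w",s["grip_width"].round(4),"-> shift",d.round(2),"roll",r.round(2))
E
python3 -c "
from h import *
go(.5645,.1264,.2,181.4)"
```

```text
Traceback (most recent call last):
  File "h.py", line 14, in go
    print("t",s["clock"],"tcp",s["tcp_pos"].round(4),"yaw",a.round(2),"q6",s["qpos"][5].round(2),"F",s["force"].round(2),"M",s["ft_torque"].round(3),"w",s["grip_width"].round(4),"-> shift",d.round(2),"roll",r.round(2))
                                                                                                                                                         ^^^^^^^^^^^^^^^^^^^^^
AttributeError: 'float' object has no attribute 'round'
```

```bash
sed -i 's/s\["grip_width"\].round(4)/round(s["grip_width"],4)/' h.py
python3 -c "
from h import *
go(.5645,.1264,.2,181.4)"
```

```text
t 0.9333 tcp [ 0.4258 -0.2453  0.2182] yaw 95.53 q6 -0.67 F [ 0.44 -0.96  0.25] M [-0.037 -0.061 -0.016] w 0.0401 -> shift [35.65 17.39  1.84] roll -85.87
```

apply_moves:
  steps:
    - [[3.8, 1.8, 0], -7]
    - [[7.6, 3.6, 0], -14]
    - [[11.4, 5.4, 0], -21]
    - [[15.2, 7.2, 0], -28]
    - [[19, 9, 0], -35]
    - [[22.6, 10.8, 0], -42]
    - [[26.2, 12.6, 0], -49]
    - [[29.8, 14.4, 0], -56]
    - [[33.2, 16.1, 0], -63]
    - [[35.7, 17.4, 0], -70]

```text
clock: 1.77
tcp_pos: [0.5649, 0.1299, 0.218]
ee_rot: [[-0.97, 0.243, -0.001], [0.243, 0.97, 0.001], [0.001, 0.001, -1.0]]
force: [0.7, -0.9, -0.0]
grip_width: 0.0399
```

```bash
python3 -c "
from h import *
go(.5645,.1264,.16,181.4)"
```

```text
t 1.7667 tcp [0.5649 0.1299 0.218 ] yaw 165.96 q6 -1.14 F [ 0.73 -0.86 -0.03] M [-0.    -0.155 -0.047] w 0.0399 -> shift [-0.06 -0.35  5.8 ] roll -15.44
```

apply_moves:
  steps:
    - [[-0.06, -0.35, 1], -7]
    - [[-0.06, -0.35, 2.5], -14]
    - [[-0.06, -0.35, 4], -15.4]
    - [[-0.06, -0.35, 5.5], -15.4]
    - [[-0.06, -0.35, 5.8], -15.4]
    - [[-0.06, -0.35, 5.8], -15.4]

```text
clock: 2.27
tcp_pos: [0.564, 0.1262, 0.1587]
ee_rot: [[-1.0, -0.022, -0.003], [-0.022, 1.0, 0.001], [0.003, 0.001, -1.0]]
force: [0.9, 0.9, -0.3]
grip_width: 0.0403
```

Run:
```python
from h import *
go(.5645,.1264,.119,181.4)
s=capture("side");t=capture("top");cv2.imwrite("pics/side1.png",s[:,:,::-1])
a=cv2.resize(s[100:170,225:300,::-1],(560,520),interpolation=cv2.INTER_CUBIC);cv2.imwrite("pics/c3.png",a)
```

```text
t 2.2667 tcp [0.564  0.1262 0.1587] yaw -178.75 q6 -1.42 F [ 0.85  0.92 -0.35] M [ 0.057 -0.104  0.022] w 0.0403 -> shift [-0.06  0.01  3.97] roll -0.15
```

View pics/c3.png

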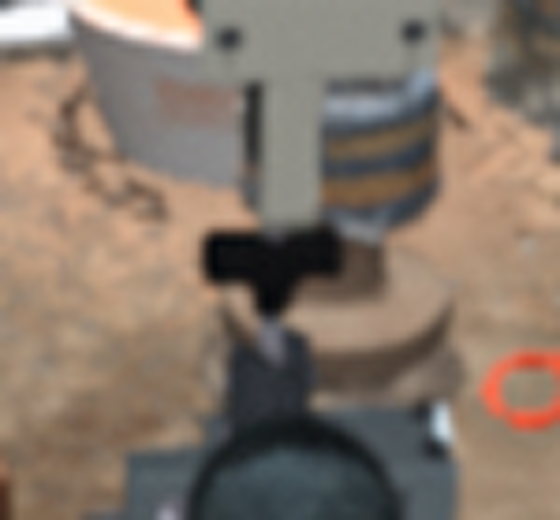

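The picture shows the near finger tip at about pixel (263.8,130), right above the bar (centre about 261.5). I check that against the projection.

Run:
```python
from h import *
for y in(.0887,.1062):print(proj("side",[.564,y,.159]),proj("side",[.56,y,.159]))
print(proj("side",[.5645,.1264,.135]),proj("side",[.5605,.1264,.135]))
```

```text
[262.43548956 132.66827093] [260.78723146 132.72773558]
[261.66722246 129.12733589] [260.04253733 129.1849184 ]
[260.79012095 133.61890748] [259.21552128 133.67596441]
```

apply_moves:
  steps:
    - [[0.1, 0, 1], 0]
    - [[0.1, 0, 2], 0]
    - [[0.1, 0, 3], 0]
    - [[0.1, 0, 3.6], 0]
    - [[0.1, 0, 4], 0]
    - [[0.1, 0, 4], 0]
    - [[0.1, 0, 4], 0]

```text
clock: 2.95
tcp_pos: [0.5637, 0.1263, 0.1206]
ee_rot: [[-1.0, -0.022, -0.001], [-0.022, 1.0, 0.001], [0.001, 0.001, -1.0]]
force: [1.0, 1.1, -0.4]
grip_width: 0.0398
```

apply_moves:
  steps:
    - [[0, 0, 0], 0]
    - [[0, 0, 0], 0]
    - [[0, 0, 0], 0]
  gripper: 0.6

```text
clock: 3.2
tcp_pos: [0.5639, 0.1263, 0.121]
ee_rot: [[-1.0, -0.022, 0.0], [-0.022, 1.0, 0.001], [-0.0, 0.001, -1.0]]
force: [0.1, -0.1, 0.3]
grip_width: 0.0245
```

Run:
```python
from h import *
go(.563,.1264,.119,181.4)
```

```text
t 3.2 tcp [0.5639 0.1263 0.121 ] yaw -178.72 q6 -1.42 F [ 0.07 -0.1   0.31] M [ 0.063 -0.114  0.051] w 0.0245 -> shift [0.09 0.01 0.2 ] roll -0.12
```

apply_moves:
  steps:
    - [[0.05, 0, 0.1], 0]
    - [[0.05, 0, 0.1], 0]
    - [[0.05, 0, 0.1], 0]
    - [[0.05, 0, 0.1], 0]
  gripper: 0.65

```text
clock: 3.53
tcp_pos: [0.5636, 0.1264, 0.1203]
ee_rot: [[-1.0, -0.022, 0.001], [-0.022, 1.0, 0.002], [-0.001, 0.002, -1.0]]
force: [0.4, 1.2, 3.7]
grip_width: 0.0169
```

Run:
```python
from h import *
go(.563,.1264,.119,181.4)
```

```text
t 3.5333 tcp [0.5636 0.1264 0.1203] yaw -178.72 q6 -1.42 F [0.42 1.18 3.66] M [ 0.285 -0.285 -0.045] w 0.0169 -> shift [ 0.06 -0.    0.13] roll -0.12
```

apply_moves:
  steps:
    - [[0, 0, 0], 0]
    - [[0, 0, 0], 0]
    - [[0, 0, 0], 0]
  gripper: 0.6

```text
clock: 3.78
tcp_pos: [0.5636, 0.1264, 0.1203]
ee_rot: [[-1.0, -0.022, 0.001], [-0.022, 1.0, 0.002], [-0.001, 0.002, -1.0]]
force: [0.4, -0.4, 2.1]
grip_width: 0.0188
```

Run:
```python
from h import *
go(.563,.1264,.119,178)
```

```text
t 3.7833 tcp [0.5636 0.1264 0.1203] yaw -178.72 q6 -1.42 F [ 0.42 -0.42  2.09] M [ 0.195 -0.241 -0.032] w 0.0188 -> shift [ 0.06 -0.    0.13] roll 3.28
```

apply_moves:
  steps:
    - [[0, 0, 0], 0]
    - [[0, 0, 0], 0]
    - [[0, 0, 0], 1]
    - [[0, 0, 0], 2]
    - [[0, 0, 0], 3]
    - [[0, 0, 0], 3]
    - [[0, 0, 0], 3]

```text
clock: 4.37
tcp_pos: [0.5635, 0.1264, 0.1202]
ee_rot: [[-1.0, 0.03, 0.0], [0.03, 1.0, 0.002], [-0.0, 0.002, -1.0]]
force: [-0.8, 0.9, 1.9]
grip_width: 0.0189
```

Run:
```python
from h import *
go(.563,.1264,.119,178)
t=capture("top");s=capture("side")
a=[cv2.resize(t[145:195,180:225,::-1],(360,400),interpolation=cv2.INTER_CUBIC),cv2.resize(s[110:155,240:285,::-1],(400,400),interpolation=cv2.INTER_CUBIC)]
cv2.imwrite("pics/c4.png",np.hstack(a))
```

```text
t 4.3667 tcp [0.5635 0.1264 0.1202] yaw 178.27 q6 -1.37 F [-0.84  0.93  1.87] M [ 0.196 -0.035  0.004] w 0.0189 -> shift [ 0.05 -0.01  0.12] roll 0.27
```

View pics/c4.png

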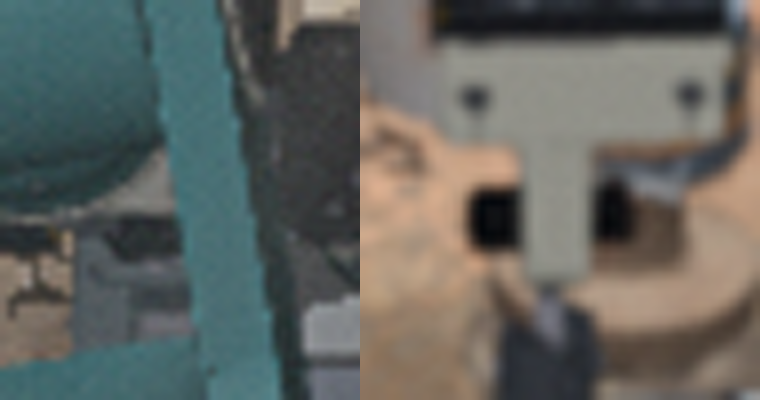

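The bar (crop columns 473-632, rows 188-250) lies between the fingers, and the finger (525-592) is centred on it within 1 mm. I close again and feel.

apply_moves:
  steps:
    - [[0, 0, 0], 0]
    - [[0, 0, 0], 0]
    - [[0, 0, 0], 0]
    - [[0, 0, 0], 0]
    - [[0, 0, 0], 0]
  gripper: 0.65

```text
clock: 4.88
tcp_pos: [0.5635, 0.1264, 0.1202]
ee_rot: [[-1.0, 0.03, 0.0], [0.03, 1.0, 0.002], [-0.0, 0.002, -1.0]]
force: [-0.5, 1.6, 0.9]
grip_width: 0.017
```

```bash
python3 -c "
from h import *
go(.563,.1264,.119,178)"
```

```text
t 4.8833 tcp [0.5635 0.1264 0.1202] yaw 178.29 q6 -1.37 F [-0.5   1.62  0.86] M [ 0.251 -0.015  0.014] w 0.017 -> shift [ 0.05 -0.01  0.12] roll 0.29
```

apply_moves:
  steps:
    - [[0, 0, 0], 0]
    - [[0, 0, 0], 0]
    - [[0, 0, 0], 0]
    - [[0, 0, 0], 0]
  gripper: 0.68

```text
clock: 5.22
tcp_pos: [0.5635, 0.1265, 0.1202]
ee_rot: [[-1.0, 0.03, 0.0], [0.03, 1.0, 0.002], [-0.0, 0.002, -1.0]]
force: [-0.5, 1.3, 0.9]
grip_width: 0.0161
```

```bash
python3 -c "
from h import *
go(.563,.1264,.119,178)"
```

```text
t 5.2167 tcp [0.5635 0.1265 0.1202] yaw 178.3 q6 -1.37 F [-0.47  1.28  0.88] M [ 0.287 -0.045 -0.013] w 0.0161 -> shift [ 0.05 -0.01  0.12] roll 0.3
```

apply_moves:
  steps:
    - [[0, 0, 0], 0]
    - [[0, 0, 0], 0]
    - [[0, 0, 0], 0]
    - [[0, 0, 0], 0]
  gripper: 0.71

```text
clock: 5.55
tcp_pos: [0.5635, 0.1265, 0.1202]
ee_rot: [[-1.0, 0.03, 0.0], [0.03, 1.0, 0.002], [-0.0, 0.002, -1.0]]
force: [-1.1, 1.0, 0.8]
grip_width: 0.0168
```

```bash
python3 -c "
from h import *
go(.563,.1264,.119,178)"
```

```text
t 5.55 tcp [0.5635 0.1265 0.1202] yaw 178.29 q6 -1.37 F [-1.09  1.05  0.84] M [ 0.299 -0.06   0.011] w 0.0168 -> shift [ 0.05 -0.01  0.12] roll 0.29
```

apply_moves:
  steps:
    - [[0, 0, 0], 1.5]
    - [[0, 0, 0], 3]
    - [[0, 0, 0], 3]
    - [[0, 0, 0], 3]
    - [[0, 0, 0], 3]
  gripper: 0.68

```text
clock: 5.97
tcp_pos: [0.5635, 0.1265, 0.1202]
ee_rot: [[-0.997, 0.081, 0.0], [0.081, 0.997, 0.002], [-0.0, 0.002, -1.0]]
force: [-0.8, 0.7, -0.5]
grip_width: 0.0164
```

```bash
python3 -c "
from h import *
go(.563,.1264,.119,178)"
```

```text
t 5.9667 tcp [0.5635 0.1265 0.1202] yaw 175.35 q6 -1.31 F [-0.77  0.71 -0.45] M [ 0.311 -0.027 -0.001] w 0.0164 -> shift [ 0.05 -0.01  0.12] roll -2.65
```

apply_moves:
  steps:
    - [[0, 0, 0], 0]
    - [[0, 0, 0], 0]
    - [[0, 0, 0], 0]
    - [[0, 0, 0], 0]
  gripper: 0.7

```text
clock: 6.3
tcp_pos: [0.5635, 0.1265, 0.1202]
ee_rot: [[-0.997, 0.081, 0.0], [0.081, 0.997, 0.002], [-0.0, 0.002, -1.0]]
force: [-1.2, 0.6, 0.6]
grip_width: 0.0167
```

```bash
python3 -c "
from h import *
go(.563,.1264,.119,178)"
```

```text
t 6.3 tcp [0.5635 0.1265 0.1202] yaw 175.35 q6 -1.31 F [-1.2   0.64  0.58] M [ 0.276 -0.061 -0.024] w 0.0167 -> shift [ 0.05 -0.02  0.12] roll -2.65
```

apply_moves:
  steps:
    - [[0, 0, 0], 0]
    - [[0, 0, 0], 0]
  gripper: 0.72

```text
clock: 6.47
tcp_pos: [0.5635, 0.1265, 0.1202]
ee_rot: [[-0.997, 0.081, 0.0], [0.081, 0.997, 0.002], [-0.0, 0.002, -1.0]]
force: [-1.6, 0.9, 0.6]
grip_width: 0.0164
```

```bash
python3 -c "
from h import *
go(.563,.1264,.119,178)"
```

```text
t 6.4667 tcp [0.5635 0.1265 0.1202] yaw 175.36 q6 -1.31 F [-1.57  0.94  0.58] M [ 0.321 -0.039  0.001] w 0.0164 -> shift [ 0.05 -0.01  0.12] roll -2.64
```

apply_moves:
  steps:
    - [[0, 0, 0], 0]
    - [[0, 0, 0], 0]
    - [[0, 0, 0], -2]
    - [[0, 0, 0], -4]
    - [[0, 0, 0], -4]
    - [[0, 0, 0], -4]
  gripper: 0.6

```text
clock: 6.97
tcp_pos: [0.5636, 0.1264, 0.1202]
ee_rot: [[-1.0, 0.012, 0.001], [0.012, 1.0, 0.002], [-0.001, 0.002, -1.0]]
force: [1.1, 0.8, -0.3]
grip_width: 0.0188
```

apply_moves:
  steps:
    - [[0, 0, 0], 0]
    - [[0, 0, 0], 0]
    - [[0, 0, 0], 0]
    - [[0, 0, 0], 0]
  gripper: 0.71

```text
clock: 7.3
tcp_pos: [0.5636, 0.1264, 0.1202]
ee_rot: [[-1.0, 0.013, 0.001], [0.013, 1.0, 0.002], [-0.001, 0.002, -1.0]]
force: [0.4, 1.8, 0.3]
grip_width: 0.0167
```

```bash
python3 -c "
from h import *
go(.563,.1264,.119,178)"
```

```text
t 7.3 tcp [0.5636 0.1264 0.1202] yaw 179.28 q6 -1.38 F [0.44 1.84 0.32] M [ 0.248 -0.239 -0.07 ] w 0.0167 -> shift [ 0.06 -0.01  0.12] roll 1.28
```

apply_moves:
  steps:
    - [[0, 0, 0], 0]
    - [[0, 0, 0], 0]
  gripper: 0.75

```text
clock: 7.47
tcp_pos: [0.5636, 0.1264, 0.1202]
ee_rot: [[-1.0, 0.013, 0.001], [0.013, 1.0, 0.002], [-0.001, 0.002, -1.0]]
force: [0.5, 1.3, -0.3]
grip_width: 0.0168
```

```bash
python3 -c "
from h import *
go(.563,.1264,.119,178)"
```

```text
t 7.4667 tcp [0.5636 0.1264 0.1202] yaw 179.27 q6 -1.38 F [ 0.51  1.35 -0.32] M [ 0.268 -0.329 -0.024] w 0.0168 -> shift [ 0.06 -0.01  0.12] roll 1.27
```

apply_moves:
  steps:
    - [[0, 0, -0.1], 0]
    - [[0, 0, -0.2], 0]
    - [[0, 0, -0.3], 0]
    - [[0, 0, -0.4], 0]
    - [[0, 0, -0.5], 0]
    - [[0, 0, -0.5], 0]

```text
clock: 7.97
tcp_pos: [0.5636, 0.1264, 0.1253]
ee_rot: [[-1.0, 0.013, 0.0], [0.013, 1.0, 0.002], [-0.0, 0.002, -1.0]]
force: [1.8, 1.4, -4.8]
grip_width: 0.0165
```

```bash
python3 -c "
from h import *
go(.563,.1264,.119,178)"
```

```text
t 7.9667 tcp [0.5636 0.1264 0.1253] yaw 179.27 q6 -1.38 F [ 1.78  1.45 -4.8 ] M [ 0.305 -0.374 -0.054] w 0.0165 -> shift [ 0.06 -0.01  0.63] roll 1.27
```

apply_moves:
  steps:
    - [[0, 0, -0.1], 0]
    - [[0, 0, -0.2], 0]
    - [[0, 0, -0.3], 0]
    - [[0, 0, -0.4], 0]
    - [[0, 0, -0.45], 0]
    - [[0, 0, -0.45], 0]

```text
clock: 8.47
tcp_pos: [0.5635, 0.1264, 0.1299]
ee_rot: [[-1.0, 0.013, 0.001], [0.013, 1.0, 0.002], [-0.0, 0.002, -1.0]]
force: [2.4, 1.6, -5.8]
grip_width: 0.0172
```

```bash
python3 -c "
from h import *
go(.563,.1264,.119,178)"
```

```text
t 8.4667 tcp [0.5635 0.1264 0.1299] yaw 179.27 q6 -1.38 F [ 2.37  1.65 -5.84] M [ 0.347 -0.412  0.018] w 0.0172 -> shift [ 0.06 -0.01  1.09] roll 1.27
```

apply_moves:
  steps:
    - [[0, 0, -0.05], 0]
    - [[0, 0, -0.1], 0]
    - [[0, 0, -0.1], 1]
    - [[0, 0, -0.1], 2]
    - [[0, 0, -0.1], 2]

```text
clock: 8.88
tcp_pos: [0.5635, 0.1264, 0.131]
ee_rot: [[-0.999, 0.05, 0.001], [0.05, 0.999, 0.002], [-0.0, 0.002, -1.0]]
force: [1.2, 1.3, -4.7]
grip_width: 0.0167
```

```bash
python3 -c "
from h import *
go(.563,.1264,.119,178)"
```

```text
t 8.8833 tcp [0.5635 0.1264 0.131 ] yaw 177.16 q6 -1.35 F [ 1.21  1.29 -4.7 ] M [ 0.364 -0.394  0.024] w 0.0167 -> shift [ 0.06 -0.01  1.2 ] roll -0.84
```

apply_moves:
  steps:
    - [[0, 0, 0], 0.8]
    - [[0, 0, 0], 1.5]
    - [[0, 0, 0], 1.5]
    - [[0, 0, 0], 1.5]

```text
clock: 9.22
tcp_pos: [0.5635, 0.1264, 0.131]
ee_rot: [[-0.997, 0.076, 0.0], [0.076, 0.997, 0.002], [-0.0, 0.002, -1.0]]
force: [1.1, 2.3, -6.4]
grip_width: 0.0167
```

```bash
python3 -c "
from h import *
go(.563,.1264,.119,178)"
```

```text
t 9.2167 tcp [0.5635 0.1264 0.131 ] yaw 175.66 q6 -1.32 F [ 1.08  2.3  -6.45] M [ 0.366 -0.379  0.088] w 0.0167 -> shift [ 0.05 -0.01  1.2 ] roll -2.34
```

apply_moves:
  steps:
    - [[0, 0, 0], -1]
    - [[0, 0, -0.05], -1]
    - [[0, 0, -0.1], -1]
    - [[0, 0, -0.1], -0.5]
    - [[0, 0, -0.1], 0]
    - [[0, 0, -0.1], 0]

```text
clock: 9.72
tcp_pos: [0.5635, 0.1265, 0.132]
ee_rot: [[-0.997, 0.077, 0.0], [0.077, 0.997, 0.002], [-0.0, 0.002, -1.0]]
force: [1.9, 1.1, -5.6]
grip_width: 0.0168
```

```bash
python3 -c "
from h import *
go(.563,.1264,.119,178)"
```

```text
t 9.7167 tcp [0.5635 0.1265 0.132 ] yaw 175.61 q6 -1.32 F [ 1.86  1.14 -5.64] M [ 0.336 -0.4    0.071] w 0.0168 -> shift [ 0.05 -0.01  1.3 ] roll -2.39
```

apply_moves:
  steps:
    - [[0, 0, 0], -1]
    - [[0, 0, -0.05], -1]
    - [[0, 0, -0.1], -1]
    - [[0, 0, -0.1], -0.5]
    - [[0, 0, -0.1], 0]
    - [[0, 0, -0.1], 0]

```text
clock: 10.22
tcp_pos: [0.5636, 0.1265, 0.1331]
ee_rot: [[-0.997, 0.078, 0.001], [0.078, 0.997, 0.002], [-0.0, 0.002, -1.0]]
force: [1.3, 1.4, -6.3]
grip_width: 0.0166
```

```bash
python3 -c "
from h import *
go(.563,.1264,.119,178)"
```

```text
t 10.2167 tcp [0.5636 0.1265 0.1331] yaw 175.55 q6 -1.32 F [ 1.31  1.4  -6.32] M [ 0.318 -0.374 -0.003] w 0.0166 -> shift [ 0.06 -0.01  1.41] roll -2.45
```

apply_moves:
  steps:
    - [[0, 0, 0], 1]
    - [[0, 0, 0], 2]
    - [[0, 0, 0], 2]
    - [[0, 0, 0], 2]

```text
clock: 10.55
tcp_pos: [0.5635, 0.1265, 0.1331]
ee_rot: [[-0.994, 0.112, 0.001], [0.112, 0.994, 0.002], [-0.0, 0.002, -1.0]]
force: [0.8, 1.6, -6.3]
grip_width: 0.0166
```

```bash
python3 -c "
from h import *
go(.563,.1264,.119,178)"
```

```text
t 10.55 tcp [0.5635 0.1265 0.1331] yaw 173.54 q6 -1.28 F [ 0.84  1.65 -6.25] M [ 0.371 -0.41   0.045] w 0.0166 -> shift [ 0.05 -0.01  1.41] roll -4.46
```

apply_moves:
  steps:
    - [[0, 0, 0], 1]
    - [[0, 0, 0], 2]
    - [[0, 0, 0], 2]
    - [[0, 0, 0], 2]

```text
clock: 10.88
tcp_pos: [0.5635, 0.1265, 0.1331]
ee_rot: [[-0.989, 0.147, 0.001], [0.147, 0.989, 0.002], [-0.0, 0.002, -1.0]]
force: [1.9, 1.4, -6.6]
grip_width: 0.0168
```

```bash
python3 -c "
from h import *
go(.563,.1264,.119,178)"
```

```text
t 10.8833 tcp [0.5635 0.1265 0.1331] yaw 171.53 q6 -1.25 F [ 1.93  1.39 -6.58] M [ 0.357 -0.387 -0.014] w 0.0168 -> shift [ 0.05 -0.02  1.41] roll -6.47
```

apply_moves:
  steps:
    - [[0, 0, -0.03], 3]
    - [[0, 0, -0.03], 6]
    - [[0, 0, -0.03], 9]
    - [[0, 0, -0.03], 12]
    - [[0, 0, -0.03], 15]
    - [[0, 0, -0.03], 15]
    - [[0, 0, -0.03], 15]

```text
clock: 11.47
tcp_pos: [0.5636, 0.1265, 0.1334]
ee_rot: [[-0.918, 0.397, 0.001], [0.397, 0.918, 0.002], [0.0, 0.002, -1.0]]
force: [2.1, 1.6, -6.7]
grip_width: 0.0169
```

```bash
python3 -c "
from h import *
go(.563,.1264,.119,110)"
```

```text
t 11.4667 tcp [0.5636 0.1265 0.1334] yaw 156.63 q6 -0.99 F [ 2.13  1.61 -6.67] M [ 0.402 -0.431 -0.033] w 0.0169 -> shift [ 0.05 -0.03  1.44] roll 46.63
```

Turning freely, and the side forces are small. I continue.

apply_moves:
  steps:
    - [[0, 0, 0], 4]
    - [[0, 0, 0], 8]
    - [[0, 0, 0], 12]
    - [[0, 0, 0], 16]
    - [[0, 0, 0], 20]
    - [[0, 0, 0], 20]
    - [[0, 0, 0], 20]

```text
clock: 12.05
tcp_pos: [0.5636, 0.1265, 0.1334]
ee_rot: [[-0.729, 0.684, 0.001], [0.684, 0.729, 0.002], [0.001, 0.002, -1.0]]
force: [1.7, 1.4, -6.7]
grip_width: 0.0166
```

```bash
python3 -c "
from h import *
go(.563,.1264,.119,110)"
```

```text
t 12.05 tcp [0.5636 0.1265 0.1334] yaw 136.83 q6 -0.64 F [ 1.65  1.36 -6.68] M [ 0.448 -0.52  -0.042] w 0.0166 -> shift [ 0.03 -0.05  1.44] roll 26.83
```

apply_moves:
  steps:
    - [[0, 0, 0], 4]
    - [[0, 0, 0], 8]
    - [[0, 0, 0], 12]
    - [[0, 0, 0], 16]
    - [[0, 0, 0], 20]
    - [[0, 0, 0], 20]
    - [[0, 0, 0], 20]

```text
clock: 12.63
tcp_pos: [0.5636, 0.1266, 0.1334]
ee_rot: [[-0.455, 0.89, 0.001], [0.89, 0.455, 0.002], [0.001, 0.001, -1.0]]
force: [3.3, 1.9, -7.7]
grip_width: 0.0164
```

```bash
python3 -c "
from h import *
go(.563,.1264,.119,110)"
```

```text
t 12.6333 tcp [0.5636 0.1266 0.1334] yaw 117.08 q6 -0.3 F [ 3.31  1.92 -7.66] M [ 0.44  -0.549 -0.023] w 0.0164 -> shift [ 0.01 -0.06  1.44] roll 7.08
```

apply_moves:
  steps:
    - [[0, 0, 0], 3]
    - [[0, 0, 0], 6]
    - [[0, 0, 0], 8]
    - [[0, 0, 0], 8]
    - [[0, 0, 0], 8]

```text
clock: 13.05
tcp_pos: [0.5637, 0.1266, 0.1334]
ee_rot: [[-0.33, 0.944, 0.001], [0.944, 0.33, 0.002], [0.001, 0.001, -1.0]]
force: [2.7, 3.2, -6.6]
grip_width: 0.0168
```

```bash
python3 -c "
from h import *
go(.563,.1264,.119,110)"
```

```text
t 13.05 tcp [0.5637 0.1266 0.1334] yaw 109.3 q6 -0.16 F [ 2.73  3.16 -6.59] M [ 0.419 -0.587  0.015] w 0.0168 -> shift [ 0.   -0.07  1.44] roll -0.7
```

apply_moves:
  steps:
    - [[0, 0, 0.05], 0]
    - [[0, 0, 0.1], 0]
    - [[0, 0, 0.14], 0]
    - [[0, 0, 0.14], 0]

```text
clock: 13.38
tcp_pos: [0.5637, 0.1266, 0.1319]
ee_rot: [[-0.331, 0.944, 0.001], [0.944, 0.331, 0.002], [0.001, 0.001, -1.0]]
force: [3.4, 2.8, -7.1]
grip_width: 0.0167
```

```bash
python3 -c "
from h import *
go(.563,.1264,.119,110)"
```

```text
t 13.3833 tcp [0.5637 0.1266 0.1319] yaw 109.34 q6 -0.16 F [ 3.38  2.84 -7.13] M [ 0.456 -0.604 -0.011] w 0.0167 -> shift [ 0.   -0.07  1.29] roll -0.66
```

apply_moves:
  steps:
    - [[0, 0, 0.03], 0]
    - [[0, 0, 0.06], 0]
    - [[0, 0, 0.08], 0]
    - [[0, 0, 0.08], 0]

```text
clock: 13.72
tcp_pos: [0.5637, 0.1266, 0.1311]
ee_rot: [[-0.331, 0.944, 0.001], [0.944, 0.331, 0.002], [0.002, 0.002, -1.0]]
force: [2.0, 2.7, -6.2]
grip_width: 0.0165
```

```bash
python3 -c "
from h import *
go(.563,.1264,.119,110)"
```

```text
t 13.7167 tcp [0.5637 0.1266 0.1311] yaw 109.35 q6 -0.16 F [ 2.    2.66 -6.22] M [ 0.428 -0.597 -0.011] w 0.0165 -> shift [ 0.   -0.07  1.21] roll -0.65
```

apply_moves:
  steps:
    - [[0, 0, 0.03], 0]
    - [[0, 0, 0.06], 0]
    - [[0, 0, 0.06], 0]

```text
clock: 13.97
tcp_pos: [0.5637, 0.1265, 0.1304]
ee_rot: [[-0.331, 0.944, 0.001], [0.944, 0.331, 0.002], [0.001, 0.001, -1.0]]
force: [2.6, 2.1, -6.9]
grip_width: 0.0166
```

```bash
python3 -c "
from h import *
go(.563,.1264,.119,110)"
```

```text
t 13.9667 tcp [0.5637 0.1265 0.1304] yaw 109.35 q6 -0.16 F [ 2.61  2.06 -6.86] M [ 0.467 -0.623 -0.033] w 0.0166 -> shift [ 0.01 -0.07  1.14] roll -0.65
```

apply_moves:
  steps:
    - [[0, 0, 0.03], 0]
    - [[0, 0, 0.06], 0]
    - [[0, 0, 0.06], 0]

```text
clock: 14.22
tcp_pos: [0.5637, 0.1266, 0.1298]
ee_rot: [[-0.331, 0.944, 0.001], [0.944, 0.331, 0.002], [0.001, 0.001, -1.0]]
force: [3.6, 3.3, -5.9]
grip_width: 0.0163
```

```bash
python3 -c "
from h import *
go(.563,.1264,.119,110)"
```

```text
t 14.2167 tcp [0.5637 0.1266 0.1298] yaw 109.35 q6 -0.16 F [ 3.55  3.27 -5.95] M [ 0.437 -0.604  0.013] w 0.0163 -> shift [ 0.   -0.07  1.08] roll -0.65
```

apply_moves:
  steps:
    - [[0, 0, 0.02], 0]
    - [[0, 0, 0.04], 0]
    - [[0, 0, 0.04], 0]

```text
clock: 14.47
tcp_pos: [0.5637, 0.1266, 0.1293]
ee_rot: [[-0.331, 0.944, 0.001], [0.944, 0.331, 0.002], [0.001, 0.001, -1.0]]
force: [2.6, 1.5, -5.7]
grip_width: 0.0167
```

```bash
python3 -c "
from h import *
go(.563,.1264,.119,110)"
```

```text
t 14.4667 tcp [0.5637 0.1266 0.1293] yaw 109.35 q6 -0.16 F [ 2.57  1.47 -5.69] M [ 0.462 -0.638  0.074] w 0.0167 -> shift [ 0.   -0.07  1.03] roll -0.65
```

apply_moves:
  steps:
    - [[0, 0, 0.02], 0]
    - [[0, 0, 0.04], 0]
    - [[0, 0, 0.04], 0]

```text
clock: 14.72
tcp_pos: [0.5637, 0.1266, 0.1289]
ee_rot: [[-0.331, 0.944, 0.001], [0.944, 0.331, 0.002], [0.001, 0.001, -1.0]]
force: [2.9, 2.0, -6.1]
grip_width: 0.0168
```

```bash
python3 -c "
from h import *
go(.563,.1264,.119,110)"
```

```text
t 14.7167 tcp [0.5637 0.1266 0.1289] yaw 109.35 q6 -0.16 F [ 2.88  2.02 -6.13] M [ 0.499 -0.619 -0.003] w 0.0168 -> shift [ 0.01 -0.07  0.99] roll -0.65
```

apply_moves:
  steps:
    - [[0, 0, 0.02], 0]
    - [[0, 0, 0.04], 0]
    - [[0, 0, 0.04], 0]

```text
clock: 14.97
tcp_pos: [0.5637, 0.1266, 0.1288]
ee_rot: [[-0.331, 0.944, 0.001], [0.944, 0.331, 0.002], [0.001, 0.002, -1.0]]
force: [1.6, 3.1, -2.6]
grip_width: 0.0168
```

```bash
python3 -c "
from h import *
go(.563,.1264,.119,110)"
```

```text
t 14.9667 tcp [0.5637 0.1266 0.1288] yaw 109.35 q6 -0.16 F [ 1.62  3.07 -2.58] M [ 0.402 -0.371  0.042] w 0.0168 -> shift [ 0.   -0.08  0.98] roll -0.65
```

Fz has been relieved at a lift of 8.6 mm, so the pin is on the notch floor. I release.

apply_moves:
  steps:
    - [[0, 0, 0], 0]
    - [[0, 0, 0], 0]
    - [[0, 0, 0], 0]
    - [[0, 0, 0], 0]
    - [[0, 0, 0], 0]
    - [[0, 0, 0], 0]
  gripper: 0.3

```text
clock: 15.47
tcp_pos: [0.5637, 0.1265, 0.1288]
ee_rot: [[-0.331, 0.944, 0.001], [0.944, 0.331, 0.002], [0.001, 0.002, -1.0]]
force: [0.4, -0.9, 0.0]
grip_width: 0.0327
```

apply_moves:
  steps:
    - [[0, 0, -0.5], 0]
    - [[0, 0, -1.5], 0]
    - [[0, 0, -3], 0]
    - [[0, 0, -5], 0]
    - [[0, 0, -7], 0]
    - [[0, 0, -8], 0]
    - [[0, 0, -8], 0]

```text
clock: 16.05
tcp_pos: [0.5645, 0.1266, 0.212]
ee_rot: [[-0.331, 0.944, 0.005], [0.944, 0.331, 0.003], [0.001, 0.006, -1.0]]
force: [0.3, 0.7, 0.1]
grip_width: 0.0326
```

Run:
```python
from h import *
yh=np.array([.0135,1]);k=np.array([.5622,.0307])-.076*yh;print(k)
go(k[0],k[1],.17,181.4)
s=capture("side")
cv2.imwrite("pics/c5.png",cv2.resize(s[100:230,225:315,::-1],(540,590),interpolation=cv2.INTER_CUBIC))
g=cv2.cvtColor(s,7);print(g[122:146:2,246:282:1])
```

```text
[ 0.561174 -0.0453  ]
t 16.05 tcp [0.5645 0.1266 0.212 ] yaw 109.35 q6 -0.16 F [0.27 0.66 0.09] M [-0.059 -0.058 -0.006] w 0.0326 -> shift [-16.11  -6.03   4.15] roll -72.05
[[131 133 133 135 136 136 138 140 140 140 140 126 102  83  74  72  72  76
   79  75  71  68  68  71  74  71  67  65  67  68  69  71  68  62  61  71]
 [159 158 151 150 147 146 144 139 139 131 110  84  70  68  71  77  79  85
   90  93  92  89  88  89  88  89  88  91  97  97  97  95  96  90  81  77]
 [122 155 169 168 168 167 167 167 167 135  60  11  11  27  52  75  84  88
   88  91  93  94 100  96  93  95  99  96  95  96  95  88  85  75  65  62]
 [104 137 165 171 172 170 168 170 172 141  58   9  17  39  69  82  76  67
   76  89  89  84  83  84  85  85  81  75  72  84  89  76  65  64  70  94]
 [152 159 169 170 171 172 175 177 176 157 104  46  13  11  17  19  15  14
   30  59  88  97  99 105 113 122 126 120 116 112 101  90 100 120 135 149]
 [165 174 178 173 167 172 175 171 169 170 164 132  68  21  12  16  16  17
   16  21  43  66  74  80  85  85  86  94 107 111 119 142 148 152 159 162]
 [167 168 173 167 160 160 162 16
[... 162 characters left out ...]
 147 113  46   8  13  14  15
   16  16  36  62  76  81  80  80  77  77  70  71 101 138 154 156 155 156]
 [152 160 157 155 156 162 162 149 139 141 150 146 119  57  17  13  21  43
   58  60  64  79  81  81  82  81  79  78  77  84 106 137 154 158 160 158]
 [169 168 159 155 155 156 156 149 130 129 146 154 147 122  86  80  97 122
  131 120 113 113 109 107 104 106 110 112 114 119 131 143 150 155 154 155]
 [154 151 148 153 155 151 141 131 105  87 110 136 148 138 115 116 136 155
  159 160 158 158 156 158 158 159 158 157 153 155 151 151 153 152 154 154]
 [133 137 135 137 139 139 129 123 111  78  70  89 115 120 115 114 100  82
   96 125 140 154 156 157 160 159 158 156 153 150 148 149 150 145 131 115]]
```

View pics/c5.png

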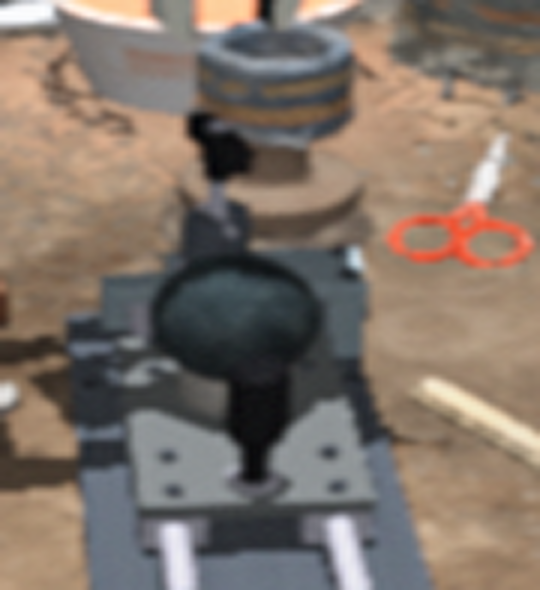

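The picture shows the T-handle (crop 190-250, 115-180) standing raised and turned by itself, the ball in its ring and the knob at (258,420) in the crop. Next is the knob.

apply_moves:
  steps:
    - [[-3, -1.1, 0.5], 4]
    - [[-6, -2.2, 1], 8]
    - [[-9, -3.3, 1.5], 12]
    - [[-12, -4.4, 2], 16]
    - [[-15, -5.6, 2.5], 20]
    - [[-16.1, -6, 3], 20]
    - [[-16.1, -6, 3], 20]
    - [[-16.1, -6, 3], 20]
  gripper: 0

```text
clock: 16.77
tcp_pos: [0.5605, -0.0452, 0.1785]
ee_rot: [[0.011, 1.0, 0.002], [1.0, -0.011, 0.003], [0.003, 0.002, -1.0]]
force: [-1.2, 0.6, 0.3]
grip_width: 0.0462
```

```bash
python3 -c "
from h import *
go(.5612,-.0448,.081,89.2)"
```

```text
t 16.7667 tcp [ 0.5605 -0.0452  0.1785] yaw 89.35 q6 -0.12 F [-1.24  0.59  0.29] M [-0.037 -0.077  0.008] w 0.0462 -> shift [0.02 0.06 9.75] roll 0.15
```

apply_moves:
  steps:
    - [[0, 0.05, 1.5], 0]
    - [[0, 0.05, 3], 0]
    - [[0, 0.05, 4.5], 0]
    - [[0, 0.05, 6], 0]
    - [[0, 0.05, 7.5], 0]
    - [[0, 0.05, 9], 0]
    - [[0, 0.05, 9.7], 0]
    - [[0, 0.05, 9.7], 0]
    - [[0, 0.05, 9.7], 0]

```text
clock: 17.52
tcp_pos: [0.5613, -0.0442, 0.0818]
ee_rot: [[0.01, 1.0, 0.001], [1.0, -0.01, 0.003], [0.003, 0.001, -1.0]]
force: [-0.5, -1.4, -0.3]
grip_width: 0.0466
```

Run:
```python
from h import *
go(.5612,-.0448,.081,89.2)
s=capture("side")
cv2.imwrite("pics/c6.png",cv2.resize(s[100:230,225:315,::-1],(540,590),interpolation=cv2.INTER_CUBIC))
```

```text
t 17.5167 tcp [ 0.5613 -0.0442  0.0818] yaw 89.43 q6 -0.12 F [-0.47 -1.38 -0.34] M [-0.021 -0.081 -0.012] w 0.0466 -> shift [-0.06 -0.01  0.08] roll 0.23
```

View pics/c6.png

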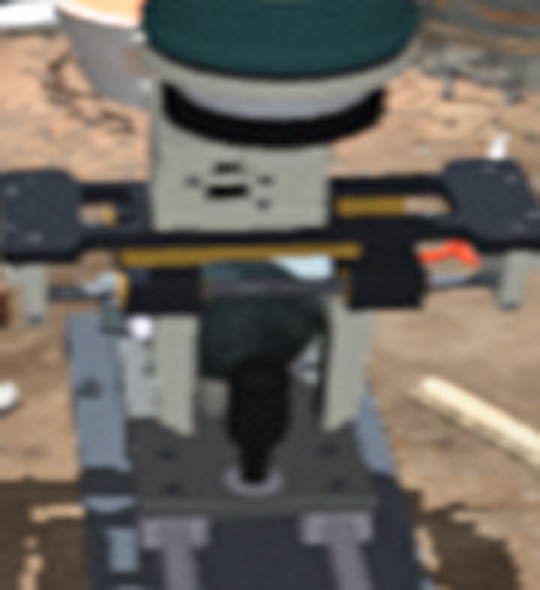

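The knob (crop column 260) is midway between the finger tips (195 and 328). I close.

apply_moves:
  steps:
    - [[0, 0, 0], 0]
    - [[0, 0, 0], 0]
    - [[0, 0, 0], 0]
    - [[0, 0, 0], 0]
    - [[0, 0, 0], 0]
    - [[0, 0, 0], 0]
  gripper: 0.46

```text
clock: 18.07
tcp_pos: [0.5616, -0.0445, 0.0824]
ee_rot: [[0.01, 1.0, 0.002], [1.0, -0.01, 0.003], [0.003, 0.002, -1.0]]
force: [-0.4, -0.8, 0.4]
grip_width: 0.025
```

apply_moves:
  steps:
    - [[0, 0, 0], 0]
    - [[0, 0, 0], 0]
    - [[0, 0, 0], 0]
  gripper: 0.6

```text
clock: 18.32
tcp_pos: [0.5617, -0.0445, 0.0824]
ee_rot: [[0.01, 1.0, 0.003], [1.0, -0.01, 0.003], [0.003, 0.003, -1.0]]
force: [3.1, -0.1, -0.8]
grip_width: 0.024
```

```bash
python3 -c "
from h import *
go(.5612,-.0448,.081,89.2)"
```

```text
t 18.3167 tcp [ 0.5617 -0.0445  0.0824] yaw 89.4 q6 -0.12 F [ 3.05 -0.06 -0.77] M [ 0.014 -0.643  0.001] w 0.024 -> shift [-0.03 -0.05  0.14] roll 0.2
```

apply_moves:
  steps:
    - [[-0.1, 0, 0], 0]
    - [[-0.3, 0, 0], 0]
    - [[-0.6, 0, 0], 0]
    - [[-1, 0, 0], 0]
    - [[-1.4, 0, 0], 0]
    - [[-1.8, -0.01, 0], 0]
    - [[-2.1, -0.01, 0], 0]
    - [[-2.3, -0.01, 0], 0]
    - [[-2.4, -0.01, 0], 0]
    - [[-2.4, -0.01, 0], 0]

```text
clock: 19.15
tcp_pos: [0.5614, -0.069, 0.0825]
ee_rot: [[0.011, 1.0, 0.003], [1.0, -0.011, 0.002], [0.002, 0.003, -1.0]]
force: [2.8, -1.4, 0.1]
grip_width: 0.024
```

```bash
python3 -c "
from h import *
go(.5612,-.1045,.081,89.2)"
```

```text
t 19.15 tcp [ 0.5614 -0.069   0.0825] yaw 89.38 q6 -0.16 F [ 2.81 -1.4   0.12] M [-0.309 -0.529 -0.035] w 0.024 -> shift [-3.55  0.01  0.14] roll 0.18
```

apply_moves:
  steps:
    - [[-0.2, 0, 0], 0]
    - [[-0.5, 0, 0], 0]
    - [[-1, -0.01, 0], 0]
    - [[-1.5, -0.01, 0], 0]
    - [[-2, -0.01, 0], 0]
    - [[-2.5, -0.02, 0], 0]
    - [[-3, -0.02, 0], 0]
    - [[-3.3, -0.02, 0], 0]
    - [[-3.5, -0.02, 0], 0]
    - [[-3.5, -0.02, 0], 0]

```text
clock: 19.98
tcp_pos: [0.561, -0.1048, 0.0824]
ee_rot: [[0.011, 1.0, 0.003], [1.0, -0.011, 0.001], [0.002, 0.003, -1.0]]
force: [5.5, -2.5, -1.9]
grip_width: 0.024
```

Run:
```python
from h import *
go(.5612,-.1045,.081,89.2)
s=capture("side");t=capture("top")
a=cv2.resize(s[130:280,230:310,::-1],(320,600),interpolation=cv2.INTER_CUBIC);b=cv2.resize(t[142:206,225:320,::-1],(475,600*64*5//600),interpolation=cv2.INTER_CUBIC)
c=np.zeros((600,475,3),'uint8');c[:b.shape[0]]=b
cv2.imwrite("pics/c7.png",np.hstack([a,c]))
```

```text
t 19.9833 tcp [ 0.561  -0.1048  0.0824] yaw 89.35 q6 -0.22 F [ 5.48 -2.53 -1.88] M [-0.431 -0.826 -0.037] w 0.024 -> shift [0.03 0.02 0.15] roll 0.15
```

View pics/c7.png

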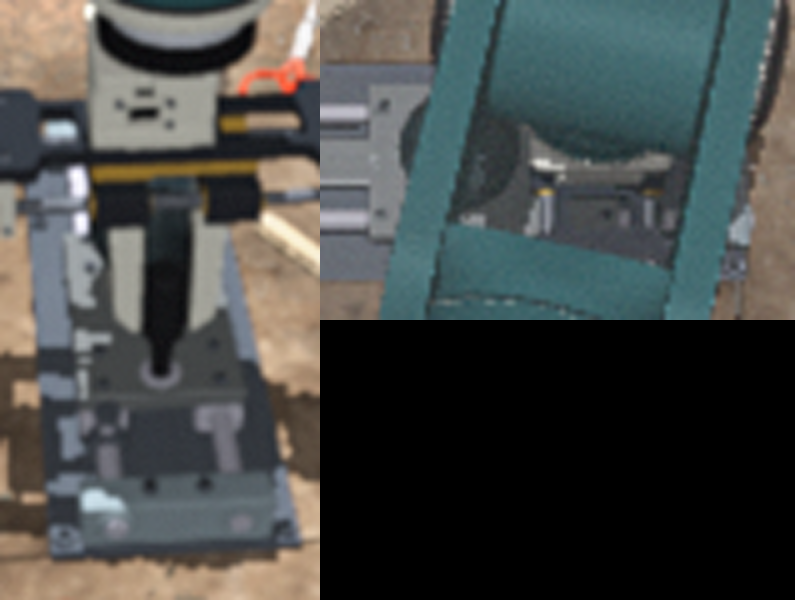

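The picture shows the carriage moved along, its near bearing block (crop rows 400-430) already close to the collar (rows 405-440) and the ball still in its ring. I creep on.

apply_moves:
  steps:
    - [[-0.03, 0.02, 0], 0]
    - [[-0.07, 0.02, 0], 0]
    - [[-0.07, 0.02, 0], 0]

```text
clock: 20.33
tcp_pos: [0.561, -0.1054, 0.0824]
ee_rot: [[0.011, 1.0, 0.003], [1.0, -0.011, 0.001], [0.001, 0.003, -1.0]]
force: [1.4, 1.8, 0.9]
grip_width: 0.0238
```

apply_moves:
  steps:
    - [[-0.03, 0, 0], 0]
    - [[-0.07, 0, 0], 0]
    - [[-0.07, 0, 0], 0]

```text
clock: 20.58
tcp_pos: [0.561, -0.1061, 0.0824]
ee_rot: [[0.011, 1.0, 0.003], [1.0, -0.011, 0.001], [0.001, 0.003, -1.0]]
force: [2.8, 1.8, 0.8]
grip_width: 0.0238
```

apply_moves:
  steps:
    - [[-0.03, 0, 0], 0]
    - [[-0.07, 0, 0], 0]
    - [[-0.07, 0, 0], 0]

```text
clock: 20.83
tcp_pos: [0.561, -0.1068, 0.0824]
ee_rot: [[0.011, 1.0, 0.003], [1.0, -0.011, 0.001], [0.001, 0.003, -1.0]]
force: [1.4, 1.4, 0.8]
grip_width: 0.0238
```

apply_moves:
  steps:
    - [[-0.03, 0, 0], 0]
    - [[-0.07, 0, 0], 0]
    - [[-0.07, 0, 0], 0]

```text
clock: 21.08
tcp_pos: [0.561, -0.1076, 0.0824]
ee_rot: [[0.011, 1.0, 0.003], [1.0, -0.011, 0.001], [0.001, 0.003, -1.0]]
force: [2.4, 1.6, 0.1]
grip_width: 0.0237
```

apply_moves:
  steps:
    - [[-0.04, 0, 0], 0]
    - [[-0.08, 0, 0], 0]
    - [[-0.08, 0, 0], 0]

```text
clock: 21.33
tcp_pos: [0.561, -0.1085, 0.0824]
ee_rot: [[0.011, 1.0, 0.003], [1.0, -0.011, 0.001], [0.001, 0.003, -1.0]]
force: [2.8, 1.1, -0.2]
grip_width: 0.0239
```

apply_moves:
  steps:
    - [[-0.04, 0, 0], 0]
    - [[-0.08, 0, 0], 0]
    - [[-0.08, 0, 0], 0]

```text
clock: 21.58
tcp_pos: [0.5609, -0.1093, 0.0824]
ee_rot: [[0.011, 1.0, 0.003], [1.0, -0.011, 0.001], [0.001, 0.003, -1.0]]
force: [2.6, 2.1, 0.0]
grip_width: 0.0235
```

apply_moves:
  steps:
    - [[-0.04, 0, 0], 0]
    - [[-0.08, 0, 0], 0]
    - [[-0.08, 0, 0], 0]

```text
clock: 21.83
tcp_pos: [0.5609, -0.1102, 0.0824]
ee_rot: [[0.011, 1.0, 0.003], [1.0, -0.011, 0.001], [0.001, 0.003, -1.0]]
force: [1.3, 1.2, 0.4]
grip_width: 0.0237
```

apply_moves:
  steps:
    - [[-0.04, 0, 0], 0]
    - [[-0.08, 0, 0], 0]
    - [[-0.08, 0, 0], 0]

```text
clock: 22.08
tcp_pos: [0.5609, -0.1111, 0.0824]
ee_rot: [[0.011, 1.0, 0.003], [1.0, -0.011, 0.001], [0.001, 0.003, -1.0]]
force: [1.8, 2.4, -0.2]
grip_width: 0.024
```

apply_moves:
  steps:
    - [[-0.04, 0, 0], 0]
    - [[-0.08, 0, 0], 0]
    - [[-0.08, 0, 0], 0]

```text
clock: 22.33
tcp_pos: [0.5609, -0.112, 0.0824]
ee_rot: [[0.011, 1.0, 0.003], [1.0, -0.011, 0.001], [0.001, 0.003, -1.0]]
force: [2.1, 2.1, 0.6]
grip_width: 0.0235
```

apply_moves:
  steps:
    - [[-0.04, 0, 0], 0]
    - [[-0.08, 0, 0], 0]
    - [[-0.08, 0, 0], 0]

```text
clock: 22.58
tcp_pos: [0.5609, -0.1129, 0.0824]
ee_rot: [[0.011, 1.0, 0.003], [1.0, -0.011, 0.001], [0.001, 0.003, -1.0]]
force: [1.7, 2.4, 0.4]
grip_width: 0.0237
```

apply_moves:
  steps:
    - [[-0.04, 0, 0], 0]
    - [[-0.08, 0, 0], 0]
    - [[-0.08, 0, 0], 0]

```text
clock: 22.83
tcp_pos: [0.5609, -0.1137, 0.0824]
ee_rot: [[0.011, 1.0, 0.003], [1.0, -0.011, 0.001], [0.001, 0.003, -1.0]]
force: [2.2, 1.5, 0.3]
grip_width: 0.0234
```

apply_moves:
  steps:
    - [[-0.04, 0, 0], 0]
    - [[-0.08, 0, 0], 0]
    - [[-0.08, 0, 0], 0]

```text
clock: 23.08
tcp_pos: [0.5609, -0.1146, 0.0824]
ee_rot: [[0.011, 1.0, 0.003], [1.0, -0.011, 0.001], [0.001, 0.003, -1.0]]
force: [1.8, 2.6, 0.7]
grip_width: 0.024
```

apply_moves:
  steps:
    - [[-0.04, 0, 0], 0]
    - [[-0.08, 0, 0], 0]
    - [[-0.08, 0, 0], 0]

```text
clock: 23.33
tcp_pos: [0.5609, -0.1155, 0.0824]
ee_rot: [[0.011, 1.0, 0.003], [1.0, -0.011, 0.001], [0.001, 0.003, -1.0]]
force: [2.2, 2.5, 0.1]
grip_width: 0.0241
```

apply_moves:
  steps:
    - [[-0.04, 0, 0], 0]
    - [[-0.08, 0, 0], 0]
    - [[-0.08, 0, 0], 0]

```text
clock: 23.58
tcp_pos: [0.5608, -0.1164, 0.0824]
ee_rot: [[0.011, 1.0, 0.003], [1.0, -0.011, 0.001], [0.001, 0.003, -1.0]]
force: [2.7, 1.7, -0.9]
grip_width: 0.0239
```

apply_moves:
  steps:
    - [[-0.04, 0, 0], 0]
    - [[-0.08, 0, 0], 0]
    - [[-0.08, 0, 0], 0]

```text
clock: 23.83
tcp_pos: [0.5608, -0.1173, 0.0824]
ee_rot: [[0.011, 1.0, 0.003], [1.0, -0.011, 0.001], [0.001, 0.003, -1.0]]
force: [1.9, 1.6, 0.8]
grip_width: 0.0238
```

apply_moves:
  steps:
    - [[-0.04, 0, 0], 0]
    - [[-0.08, 0, 0], 0]
    - [[-0.08, 0, 0], 0]

```text
clock: 24.08
tcp_pos: [0.5608, -0.1179, 0.0824]
ee_rot: [[0.011, 1.0, 0.003], [1.0, -0.011, 0.001], [0.001, 0.003, -1.0]]
force: [1.8, 4.3, 1.5]
grip_width: 0.0235
```

apply_moves:
  steps:
    - [[-0.04, 0, 0], 0]
    - [[-0.08, 0, 0], 0]
    - [[-0.08, 0, 0], 0]

```text
clock: 24.33
tcp_pos: [0.5608, -0.118, 0.0824]
ee_rot: [[0.011, 1.0, 0.003], [1.0, -0.011, 0.003], [0.003, 0.003, -1.0]]
force: [2.2, 8.8, 2.1]
grip_width: 0.0238
```

The carriage stopped moving and Fy rose to 8.8 N, so it is against the collar. I release and withdraw.

apply_moves:
  steps:
    - [[0, 0, 0], 0]
    - [[0, 0, 0], 0]
    - [[0, 0, 0], 0]
    - [[0, 0, 0], 0]

```text
clock: 24.67
tcp_pos: [0.5608, -0.1179, 0.0824]
ee_rot: [[0.011, 1.0, 0.003], [1.0, -0.011, 0.003], [0.003, 0.003, -1.0]]
force: [2.0, 4.6, 0.4]
grip_width: 0.0237
```

apply_moves:
  steps:
    - [[0, 0, 0], 0]
    - [[0, 0, 0], 0]
    - [[0, 0, 0], 0]
    - [[0, 0, 0], 0]
    - [[0, 0, 0], 0]
    - [[0, 0, 0], 0]
  gripper: 0

```text
clock: 25.17
tcp_pos: [0.5608, -0.118, 0.0824]
ee_rot: [[0.011, 1.0, 0.003], [1.0, -0.011, 0.003], [0.003, 0.003, -1.0]]
force: [0.4, 0.5, -0.7]
grip_width: 0.0462
```

apply_moves:
  steps:
    - [[0, 0, -0.5], 0]
    - [[0, 0, -1.5], 0]
    - [[0, 0, -3], 0]
    - [[0, 0, -5], 0]
    - [[0, 0, -7], 0]
    - [[0, 0, -9], 0]
    - [[0, 0, -11], 0]
    - [[0, 0, -12], 0]

```text
clock: 25.83
tcp_pos: [0.561, -0.1185, 0.2061]
ee_rot: [[0.011, 1.0, 0.006], [1.0, -0.011, 0.002], [0.002, 0.006, -1.0]]
force: [-0.6, -0.6, 1.6]
grip_width: 0.0463
```

apply_moves:
  steps:
    - [[-3, 0, 0], 0]
    - [[-6, 0, 0], 0]
    - [[-10, 0, 0], 0]
    - [[-14, 0, 0], 0]
    - [[-18, 0, 0], 0]
    - [[-22, 0, 0], 0]
    - [[-25, 0, 0], 0]
    - [[-26, 0, 0], 0]
    - [[-26, 0, 0], 0]
    - [[-26, 0, 0], 0]

```text
clock: 26.67
tcp_pos: [0.558, -0.3782, 0.2054]
ee_rot: [[0.012, 1.0, 0.006], [1.0, -0.012, 0.002], [0.002, 0.006, -1.0]]
force: [-0.7, -0.7, 0.2]
grip_width: 0.0462
```

Run:
```python
from h import *
go(.5612,-.1045,.081,89.2)
s=capture("side");t=capture("top")
a=cv2.resize(s[110:280,230:310,::-1],(282,600),interpolation=cv2.INTER_CUBIC);b=cv2.resize(t[142:206,185:320,::-1],(506,240),interpolation=cv2.INTER_CUBIC)
c=np.zeros((600,506,3),'uint8');c[:240]=b
cv2.imwrite("pics/c8.png",np.hstack([a,c]))
```

```text
t 26.6667 tcp [ 0.558  -0.3782  0.2054] yaw 89.32 q6 -0.62 F [-0.65 -0.68  0.24] M [ 0.004 -0.037  0.001] w 0.0462 -> shift [27.34 -0.07 12.51] roll 0.12
```

View pics/c8.png

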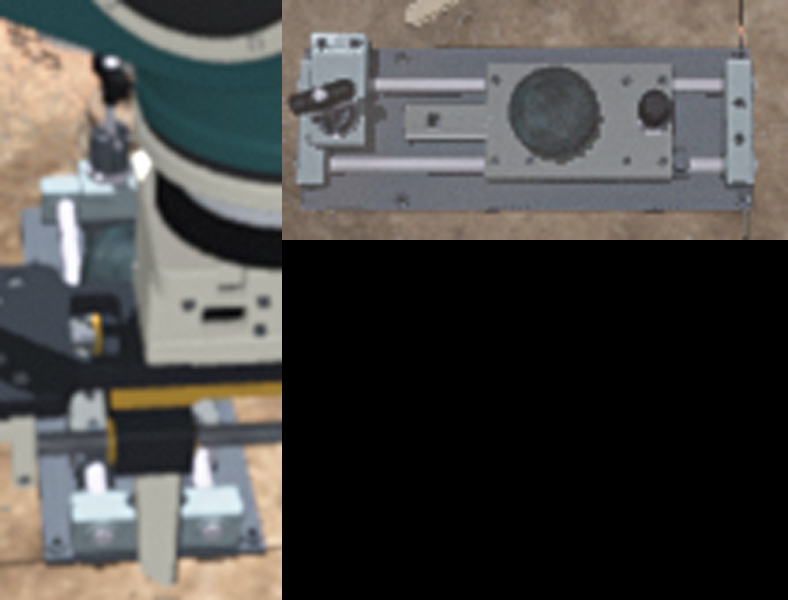

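The top view shows the carriage plate edge (crop 673) meeting the collar (673-688). The ball is centred on the carriage, the T-handle (290-355, 85-110) is turned about 70° and the robot is clear.

```bash
python3 -c "
from workcell import *
print(finish_job())"
```

```text
the job is handed in; nothing more can be done
None
```

The job is handed in at about 27 s: the plunger is parked in its rest notch, and the carriage is against the clamp collar with the ball in its ring. No verdict was reported.

- **Plunger:** I lifted the T-handle in small steps with light twist probes until it turned freely at about 12.9 mm. I then turned it about 70° clockwise and lowered it until the pull on the tool eased at about 8.6 mm of lift. After I let go, it stayed up by itself.
- **Carriage:** I drew it about 73.5 mm by the knob, in 0.7–0.8 mm steps towards the end. It stopped against the collar at about 9 N, and I then let go and moved clear.
- **Last picture:** it shows the carriage touching the collar, the ball centred on the carriage and the handle still turned and raised. The gripper is clear, with force readings near zero.
- **What disagreed:**
  - The gripper read about 16.7 mm on the 14 mm bar.
  - The bar's final angle was 109° from the tool but about 103° by eye from the top picture, a twist of roughly 70–77°. That is inside the allowed 60–80°.
- **Not checked:** I did not measure the surrounding objects again at the end. The arm stayed above them or over the slide throughout.

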